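# Load the table caddy

### The arm

A 6-joint arm with a two-finger parallel gripper is mounted at the origin on a cart in front of the work surface, level with it; the furniture and walls round the work are solid. World frame = base frame: x ahead of the robot, y to its left, z up, the work surface at z = 0. Lengths are in m, angles in rad, forces in N, time in s.
With the tool pointing down it reaches from about 0.35 to 0.975 m from the base axis. Payload 7.1 kg.
Tool frame: the origin (TCP) lies at the very end of the fingers, on their centre line; the grasp point (between the pads) lies 19 mm behind it; z points along the fingers, y is the line along which they close (so a half turn about z gives the same grasp; the last joint's range is limited). The gripper opens to 88 mm and grips with 3 to 60 N. Pads are 20 mm wide; open, the fingers measure 115 mm over their backs; the gripper's body (75 mm by 178 mm) begins 61 mm behind the grasp point.
Start: joints at [-1.25, 0.423, 1.63, -0, 1.089, -0.019], TCP at [0.208, -0.589, 0.223] pointing down, gripper open.
Joint ranges: [-3, 3], [-0.9, 2.11], [0.09, 2.58], [-1.31, 4.45], [0.11, 2.69], [-2.54, 2.54]. Speed limits (rad/s): [2.39, 2.39, 3.01, 3.14, 3.14, 3.14].

### API

Orientations are given as a rotation vector (axis times angle).
In Python, from workcell import arm, grab_frame gives the robot as it stands.
- The arm moves only by the shell command python3 -m pendant 'ROWS' [FORCE]. ROWS is JSON, a list of rows, each a list of 7 numbers: the shift along the tool's x, y, z in cm, then the turn, a rotation vector about the tool's x, y, z in rad, then the closure, from -1 (fully open) to 1 (shut). A call has 1 to 8 rows; each row is the pose to reach, as a shift and turn from the pose commanded when the call began, along the tool's axes at that moment; what a row does not reach only later rows make up. A row lasts 1/8 s, in which the tool goes at most 62.5 mm and 10.7 degrees, less where a joint would pass 70% of its speed; a pose out of reach is approached as far as the arm can. A call with a gripper value outside its range is refused whole. The fingers move at their own pace and stop on an object; FORCE is the grip in N (left out, the last holds). Time passes only in rows, so rows that repeat a pose let the fingers close. It gives the time, the measured TCP pose, the force and the opening at its end, in the units of the state.
- arm.observe(): the state, without advancing time (a new reading comes with each control period).
- grab_frame(name): name is "side" or "top"; returns a dict with "image" (480x640x3 uint8, blue, green, red), "range_z" (480x640 float32, m along the optical axis (not along the pixel's ray), 0 where there is no reading), "fx", "fy", "cx", "cy" (pixels), "xyz" and "rotation" of the camera in the world. Camera axes: x right, y down, z forward; pixel columns grow to the right and rows downward; lengths in m; the calibration is good to about 2 mm. A picture is of the moment at which its call begins.
- arm.sign_off(): hands the job in, once; it reports no verdict.
The state is a dict: "time_s": time; "joint_pos": joint angles; "qd": joint speeds; "joint_torque": joint torques, N m; "position": TCP position; "orientation": TCP orientation; "force": force on the tool from outside, world axes, zero at the start; "torque": the same for the moment, N m; "opening": finger opening in m.
Only numpy, scipy, OpenCV 4.12 (cv2) and the standard library are available. Lean on these libraries where they do the work, as an engineer would, in place of code of your own. Each camera call takes 0.05 s, during which the arm holds its last target. There are 200 camera calls.

### The job

Dinner is nearly ready: load the table caddy. Stand the pepper mill in the wide round cup, the salt shaker in the narrow round cup, the squeezy seasoning bottle with the green nozzle in the square cup and the crispbread carton in the oblong cup, each upright on the floor of its cup; set them down, do not drop them. The two spice jars with the yellow caps do not belong on the table: leave them standing where they are.

Things in the scene. Friction and masses are not known exactly. Their poses are not given: they have to be found in the camera images.
- pepper_mill: Loose, stands upright on a 20 mm high wooden hob cover. Origin: centre of its underside; z up. Dark turned wooden pepper mill with a small steel knob on top: round, 58 mm wide, 170 mm tall, about 0.18 kg. Body up to z = 122 mm; above it the head, 49 mm wide, from z = 123 to 159 mm, then a 12 mm knob. Grip the head (fixed) at about z = 140 mm, as a lower grip brings the palm onto the knob.
- salt_shaker: Loose, stands upright on a 20 mm high wooden hob cover. Origin: centre of its underside; z up. Salt shaker, clear glass with a grey pierced dome for a top: round, 44 mm wide up to z = 70 mm, 34 mm at the dome, 90 mm tall, 0.1 kg. Grip at about z = 55 mm.
- squeeze_bottle: Loose, stands upright on a 20 mm high wooden hob cover. Origin: centre of its underside; z up. Pale squeezy seasoning bottle with a green nozzle cap: round, 158 mm tall, 56 mm wide (53 mm where gripped), about 0.34 kg. The firm body ends at z = 118 mm; grip at about z = 104 mm.
- carton: Loose, stands upright on a 20 mm high wooden hob cover. Origin: centre of its underside; z up. Small brown cardboard carton of crispbread with a white card standing out of the top: 45 mm along its x, 62 mm along its y, 118 mm tall, 158 mm with the card (the card does not collide), about 0.31 kg. Grip across the 45 mm (along its x) at about z = 104 mm.
- spice_jar_red: Loose, stands upright on a 20 mm high wooden hob cover. Origin: centre of its underside; z up. Spice jar with a yellow screw cap, pale label with red and reddish contents, 42 mm wide, 96 mm tall: about as big as the salt shaker, but it stays where it is.
- spice_jar_blue: Loose, stands upright on a 20 mm high wooden hob cover. Origin: centre of its underside; z up. Spice jar with a yellow screw cap, dark blue label and dark contents, 42 mm wide, 96 mm tall: about as big as the salt shaker, but it stays where it is.
- cup_wide: Caddy: fixed dark wooden tray 106 x 420 x 14 mm, a 54 mm high steel hoop at each end; the 4 cups stand on it in a row along their y, 95 mm apart, in any order. Fixed, white ceramic, 40 mm high, walls 4 mm. Origin: centre of its underside, 34 mm above the worktop; inner floor 5 mm above it; z up. The wide round cup, for the pepper mill: 84 mm outside, 76 mm inside.
- cup_narrow: Fixed, white ceramic, 40 mm high, walls 4 mm. Origin: centre of its underside, 34 mm above the worktop; inner floor 5 mm above it; z up. The narrow round cup of the caddy, for the salt shaker: 68 mm outside, 60 mm inside. A wall cupboard hangs behind and above the caddy, its underside 0.77 m up: do not carry needlessly high.
- cup_square: Fixed, white ceramic, 40 mm high, walls 4 mm. Origin: centre of its underside, 34 mm above the worktop; inner floor 5 mm above it; z up. The square cup of the caddy, for the squeezy seasoning bottle: 80 x 80 mm outside, 72 x 72 mm inside.
- cup_oblong: Fixed, white ceramic, 40 mm high, walls 4 mm. Origin: centre of its underside, 34 mm above the worktop; inner floor 5 mm above it; z up. The oblong cup of the caddy, for the carton: inside 62 mm along its x and 80 mm along its y (70 x 88 mm outside), so the carton goes in with its y along the cup's y, either way round.
Things that resemble listed ones, but are neither listed nor needed, are in the scene too. Leave any orange or purple look-alike of the salt_shaker alone.

How it is judged:
At the end, for the whole second after the job is handed in: Pepper mill in the wide, salt in the narrow, squeezy bottle in the square, carton in the oblong cup: each within 16 mm of its centre, on its floor (4 mm), upright within 0.12 rad, released, at rest; spice jars upright within 25 mm of their starts (horizontal distance between pepper_mill and cup_wide below 0.016 m and z of pepper_mill in the frame of cup_wide between 0.001 and 0.009 m and angle between each of pepper_mill, salt_shaker, squeeze_bottle, carton, spice_jar_red, spice_jar_blue's own z axis and vertical below 0.12 rad and linear speed of each of pepper_mill, salt_shaker, squeeze_bottle, carton below 0.02 m/s and contact force between each of pepper_mill, salt_shaker, squeeze_bottle, carton and the fingers below 0.01 N and horizontal distance between salt_shaker and cup_narrow below 0.016 m and z of salt_shaker in the frame of cup_narrow between 0.001 and 0.009 m and horizontal distance between squeeze_bottle and cup_square below 0.016 m and z of squeeze_bottle in the frame of cup_square between 0.001 and 0.009 m and horizontal distance between carton and cup_oblong below 0.016 m and z of carton in the frame of cup_oblong between 0.001 and 0.009 m and distance of each of spice_jar_red, spice_jar_blue from where it was at the start of the episode below 0.025 m); the robot touches nothing.
It fails at once if the spice jar red is shifted by more than 25 mm or tipped (distance of spice_jar_red from where it was at the start of the episode above 0.025 m or angle between spice_jar_red's own z axis and vertical above 0.3 rad).
It fails at once if the spice jar blue is shifted by more than 25 mm or tipped (distance of spice_jar_blue from where it was at the start of the episode above 0.025 m or angle between spice_jar_blue's own z axis and vertical above 0.3 rad).
It fails at once if one of the four things is dropped: it falls freely, touching nothing, at more than 0.7 m/s (a fall of about 25 mm) ((linear speed of pepper_mill above 0.7 m/s and contact force between pepper_mill and anything else below 0.01 N and contact force between pepper_mill and the fingers below 0.01 N) or (linear speed of salt_shaker above 0.7 m/s and contact force between salt_shaker and anything else below 0.01 N and contact force between salt_shaker and the fingers below 0.01 N) or (linear speed of squeeze_bottle above 0.7 m/s and contact force between squeeze_bottle and anything else below 0.01 N and contact force between squeeze_bottle and the fingers below 0.01 N) or (linear speed of carton above 0.7 m/s and contact force between carton and anything else below 0.01 N and contact force between carton and the fingers below 0.01 N)).
It also fails if it takes over 122 s, if anything falls off the work surface, if the arm or the gripper's body presses on something with over 40 N, if the wrist force passes 120 N, or if a joint passes its speed limit or range.

## Working session

There is one attempt and no reset: what is moved stays moved. The work goes in short steps, Python scripts to look and compute and a shell command to move; the robot and the scene stay as the last step left them, time stands still between calls to the robot, and variables do not carry over. Pictures are saved under pics/ and viewed, on a budget of 14 in all, crops included, one or two more only if the job needs it, and the job is handed in when it is done.

```bash
mkdir -p pics; ls; python3 - <<'E'
from workcell import arm, grab_frame
import cv2,numpy as np
s=arm.observe();print(s['time_s'],s['position'],s['orientation'],s['opening'])
for n in("side","top"):
    f=grab_frame(n);cv2.imwrite(f"pics/{n}0.png",f["image"]);np.savez(f"{n}0.npz",**f);print(n,f["fx"],f["cx"],f["cy"],f["xyz"],np.round(f["rotation"],3).tolist())
E
```

```text
pics
0.0 [ 0.2081595  -0.58872623  0.22190361] [-3.09486934e+00 -5.30965975e-01  4.06310599e-04] 0.08782217430082387
side 459.0668508073301 317.45779856348184 232.03362372133344 [0.56293858 1.12720797 0.68512137] [-0.089, -2.742, 1.505]
top 598.1476607557115 330.6263387979906 242.80341625616342 [-0.54640838  0.41072271  1.45281621] [-1.656, 2.05, -0.711]
```

View pics/side0.png

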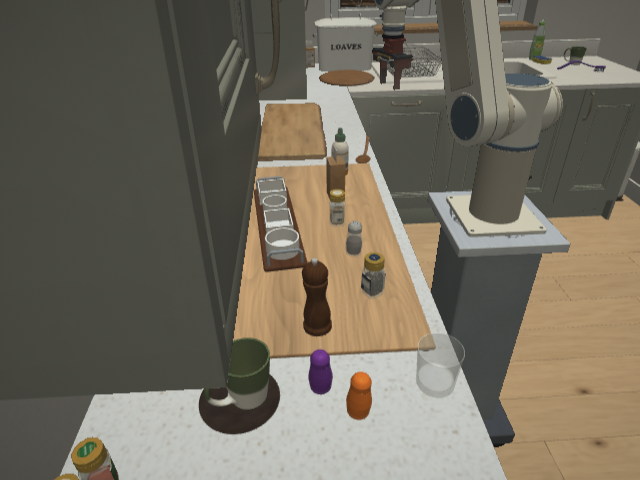

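View pics/top0.png

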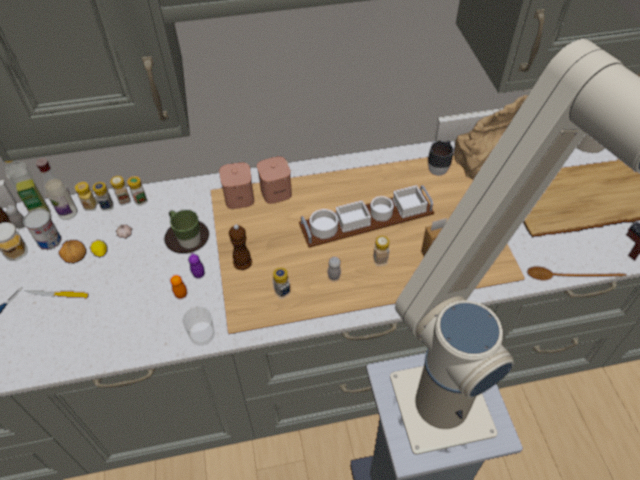

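```bash
cat > h.py <<'E'
import numpy as np,cv2
from scipy.spatial.transform import Rotation as R
def cloud(f):
    v,u=np.mgrid[:480,:640];z=f["range_z"]
    p=np.stack([(u-f["cx"])/f["fx"]*z,(v-f["cy"])/f["fy"]*z,z],-1)
    return p@R.from_rotvec(f["rotation"]).as_matrix().T+f["xyz"]
def proj(f,P):
    c=(np.atleast_2d(P)-f["xyz"])@R.from_rotvec(f["rotation"]).as_matrix()
    return np.c_[c[:,0]/c[:,2]*f["fx"]+f["cx"],c[:,1]/c[:,2]*f["fy"]+f["cy"]]
E
python3 - <<'E'
from h import *
S=np.load("side0.npz");T=np.load("top0.npz")
cs,ct=cloud(S),cloud(T)
for n,c,pts in(("side",cs,[(315,300),(354,235),(374,275),(337,208),(335,175),(340,150),(283,237),(278,215),(274,201),(271,184)]),("top",ct,[(238,250),(334,268),(282,283),(381,250),(432,240),(322,222),(353,215),(381,207),(411,200)])):
    for u,v in pts: print(n,u,v,np.round(c[v,u],3))
# orthographic map 2mm... x 0.3..0.9 (up), y 0.7..-0.6 (left to right)
tiles=[]
for f,c in((S,cs),(T,ct)):
    m=(f["range_z"]>0)&(c[...,2]>.012)&(c[...,2]<.22)
    p=c[m];col=f["image"][m];o=np.argsort(p[:,2]);p,col=p[o],col[o]
    im=np.zeros((290,800,3),np.uint8)
    i=((0.88-p[:,0])*500).astype(int);j=((0.8-p[:,1])*500).astype(int);k=(i>0)&(i<289)&(j>0)&(j<799)
    for a in(0,1):
        for b in(0,1): im[i[k]+a-1,j[k]+b-1]=col[k]
    tiles.append(im)
cv2.imwrite("pics/ortho.png",np.vstack(tiles))
a=cv2.resize(S["image"][120:345,245:435],None,fx=2.6,fy=2.6,interpolation=3)
cv2.imwrite("pics/sidecrop.png",a)
E
```

```text
side 315 300 [0.54  0.46  0.107]
side 354 235 [0.433 0.203 0.083]
side 374 275 [0.411 0.368 0.087]
side 337 208 [0.46  0.059 0.077]
side 335 175 [ 0.453 -0.091  0.103]
side 340 150 [ 0.422 -0.256  0.112]
side 283 237 [0.606 0.143 0.047]
side 278 215 [0.62  0.046 0.056]
side 274 201 [ 0.633 -0.035  0.056]
side 271 184 [ 0.644 -0.138  0.059]
top 238 250 [0.519 0.447 0.105]
top 334 268 [0.416 0.191 0.083]
top 282 283 [0.387 0.343 0.097]
top 381 250 [0.442 0.047 0.094]
top 432 240 [ 0.424 -0.096  0.124]
top 322 222 [0.622 0.183 0.043]
top 353 215 [0.639 0.08  0.033]
top 381 207 [ 0.652 -0.014  0.033]
top 411 200 [ 0.656 -0.113  0.039]
```

View pics/ortho.png

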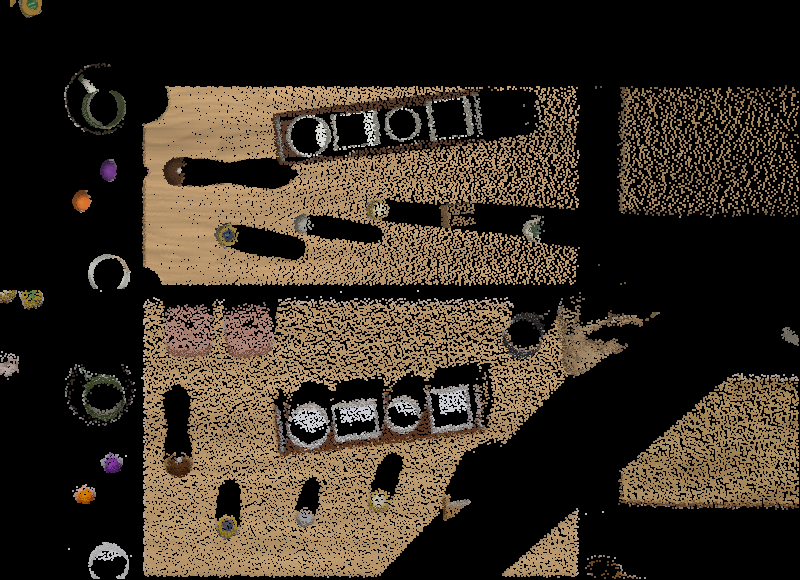

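View pics/sidecrop.png

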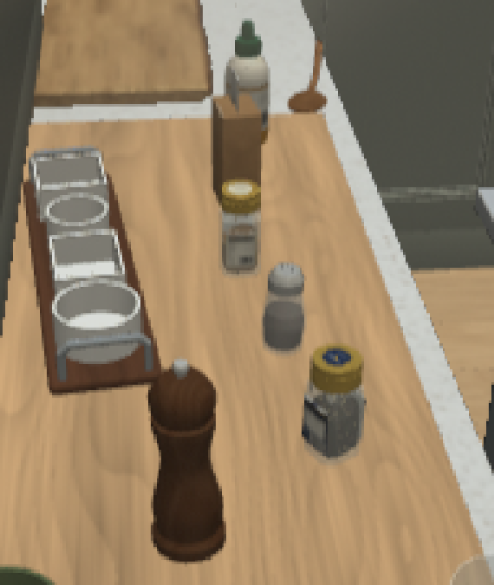

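```bash
cat > fit.py <<'E'
from h import *
from scipy.optimize import least_squares as LS
def load(names): 
    P=[];
    for n in names:
        f=np.load(n);c=cloud(f);P.append(c[f["range_z"]>0])
    return P
def circ(P,c0,r,z0,z1,rad=None):
    c0=np.array(c0);d=np.hypot(*(P[:,:2]-c0).T)
    q=P[(d<(rad or r+.03))&(P[:,2]>z0)&(P[:,2]<z1)][:,:2]
    if len(q)<8:return None
    s=LS(lambda c:np.hypot(*(q-c).T)-r,c0,loss="soft_l1",f_scale=.002)
    return np.round(s.x,4),len(q),round(float(np.median(abs(s.fun))),4)
def rect(P,c0,a,b,yaw0,z0,z1,rad=.06):
    c0=np.array(c0);d=np.hypot(*(P[:,:2]-c0).T);q=P[(d<rad)&(P[:,2]>z0)&(P[:,2]<z1)][:,:2]
    def e(v):
        c,s=np.cos(v[2]),np.sin(v[2]);l=abs((q-v[:2])@np.array([[c,-s],[s,c]]))-[a/2,b/2]
        o=np.maximum(l,0);return np.hypot(o[:,0],o[:,1])+np.minimum(l.max(1),0)
    s=LS(e,[*c0,yaw0],loss="soft_l1",f_scale=.002)
    return np.round(s.x,4),len(q),round(float(np.median(abs(s.fun))),4)
E
python3 - <<'E'
from fit import *
for nm,P in zip(("side","top"),load(["side0.npz","top0.npz"])):
    print(nm)
    print("mill head",circ(P,(.53,.45),.0245,.145,.176), "base",circ(P,(.53,.45),.029,.024,.04))
    print("salt",circ(P,(.42,.19),.022,.03,.085),"dome",circ(P,(.42,.19),.017,.092,.102))
    print("bottle",circ(P,(.42,-.265),.0265,.11,.135),circ(P,(.42,-.265),.028,.04,.1))
    for a in (0,.1,-.1): print("carton",rect(P,(.435,-.1),.045,.062,a,.03,.133))
    print("red",circ(P,(.455,.045),.021,.03,.1)," blue",circ(P,(.41,.345),.021,.03,.1))
    Z=(.070,.080)
    print("wide",circ(P,(.61,.18),.040,*Z,.05),"narrow",circ(P,(.64,-.01),.032,*Z,.045))
    for nme,c in(("2nd",(.62,.085)),("4th",(.645,-.105))):
        for y in(.0,.1):print(nme,"obl",rect(P,c,.066,.084,y,*Z,.065),"sq",rect(P,c,.076,.076,y,*Z,.065))
E
```

```text
side
mill head (array([0.5381, 0.4376]), 446, 0.0023) base (array([0.5359, 0.4395]), 223, 0.0016)
salt (array([0.43  , 0.1839]), 318, 0.0016) dome (array([0.4291, 0.1845]), 61, 0.0012)
bottle (array([ 0.419 , -0.2843]), 120, 0.0032) (array([ 0.4215, -0.2807]), 89, 0.0014)
carton (array([ 0.4493, -0.1211,  0.1063]), 458, 0.0011)
carton (array([ 0.4493, -0.1211,  0.1063]), 458, 0.0011)
carton (array([ 0.4493, -0.1211,  0.1063]), 458, 0.0011)
red (array([0.4596, 0.0411]), 344, 0.0018)  blue (array([0.4087, 0.3446]), 584, 0.0012)
wide (array([0.6078, 0.1818]), 138, 0.0013) narrow (array([ 0.6309, -0.006 ]), 80, 0.0013)
2nd obl (array([0.6192, 0.0891, 0.1139]), 155, 0.0019) sq (array([ 0.6185,  0.0906, -0.0185]), 155, 0.0061)
2nd obl (array([0.6192, 0.0891, 0.1139]), 155, 0.0019) sq (array([ 0.6186,  0.0905, -0.0041]), 155, 0.0059)
4th obl (array([ 0.6415, -0.1048,  0.0956]), 116, 0.0055) sq (array([ 0.6422, -0.1022,  0.1163]), 116, 0.0021)
4th obl (array([ 0.6426, -0.1051,  0.1422]), 116, 0.0054) sq (array([ 0.6422, -0.1022,  0.1163]), 116, 0.0021)
top
mill head (array([0.5422, 0.4415]),
[... 240 characters left out ...]
, -0.1199,  0.0966]), 194, 0.001)
carton (array([ 0.4499, -0.1199,  0.0966]), 194, 0.001)
red (array([0.4592, 0.0413]), 236, 0.0015)  blue (array([0.4071, 0.3445]), 249, 0.0016)
wide (array([0.6058, 0.1814]), 108, 0.0017) narrow (array([ 0.6296, -0.0072]), 78, 0.0018)
2nd obl (array([0.6171, 0.0882, 0.1215]), 148, 0.0018) sq (array([0.617 , 0.0887, 0.0461]), 148, 0.0047)
2nd obl (array([0.6171, 0.0882, 0.1215]), 148, 0.0018) sq (array([0.6168, 0.0886, 0.0534]), 148, 0.0048)
4th obl (array([ 0.64  , -0.1074,  0.1815]), 145, 0.0059) sq (array([ 0.6405, -0.1033,  0.1776]), 145, 0.0032)
4th obl (array([ 0.64  , -0.1074,  0.1815]), 145, 0.0059) sq (array([ 0.6405, -0.1033,  0.1776]), 145, 0.0032)
```

```bash
cat > go.py <<'E'
# usage: go.py x y z [a]  (a = world angle of tool y); prints shift in tool axes (cm) and turn (rad)
import sys,numpy as np
from scipy.spatial.transform import Rotation as R
from workcell import arm
s=arm.observe();x,y,z=map(float,sys.argv[1:4]);a=float(sys.argv[4]) if len(sys.argv)>4 else .12
Q=R.from_rotvec(s["orientation"]);yt=np.array([np.cos(a),np.sin(a),0]);zt=np.array([0,0,-1.])
G=R.from_matrix(np.c_[np.cross(yt,zt),yt,zt])
print("t",round(s["time_s"],2),"pos",np.round(s["position"],4),"F",np.round(s["force"],1),"open",round(s["opening"],4),"joints",np.round(s["joint_pos"],2))
print("shift",np.round(Q.inv().apply(np.array([x,y,z])-s["position"])*100,2),"turn",np.round((Q.inv()*G).as_rotvec(),3))
E
python3 go.py .45 -.2 .25
```

```text
t 0.1 pos [ 0.2082 -0.5888  0.222 ] F [-0.   1.1 -0. ] open 0.0878 joints [-1.25  0.42  1.63  0.    1.09 -0.02]
shift [ 35.76 -28.6   -2.76] turn [-1.000e-03 -1.000e-03 -1.351e+00]
```

```bash
python3 -m pendant '[[4.5,-3.6,-2.8,0,0,-0.17,-1],[9,-7.2,-2.8,0,0,-0.34,-1],[13.4,-10.7,-2.8,0,0,-0.51,-1],[17.9,-14.3,-2.8,0,0,-0.68,-1],[22.3,-17.9,-2.8,0,0,-0.85,-1],[26.8,-21.4,-2.8,0,0,-1.02,-1],[31.3,-25,-2.8,0,0,-1.19,-1],[35.8,-28.6,-2.8,0,0,-1.35,-1]]'; python3 go.py .43 .185 .2
```

```text
time_s: 1.1
position: [0.4511, -0.1985, 0.2506]
orientation: [2.079, 2.355, -0.0]
force: [0.8, -0.1, -0.6]
opening: 0.0878
t 1.1 pos [ 0.4511 -0.1985  0.2506] F [ 0.8 -0.1 -0.6] open 0.0878 joints [-0.44  0.19  1.89 -0.    1.06 -0.56]
shift [38.32  2.66  5.06] turn [-0.     0.     0.004]
```

```bash
python3 -m pendant '[[5,0.4,0,0,0,0,-1],[10.5,0.8,1,0,0,0,-1],[16,1.2,2,0,0,0,-1],[21.5,1.5,3,0,0,0,-1],[27,1.9,4,0,0,0,-1],[32.5,2.3,4.5,0,0,0,-1],[36.5,2.5,5,0,0,0,-1],[38.3,2.7,5,0,0,0,-1]]'; python3 go.py .43 .185 .058; python3 - <<'E'
from workcell import grab_frame
import cv2,numpy as np
a=[]
for n in("side","top"):
    f=grab_frame(n);np.savez(f"{n}1.npz",**f);a.append(f["image"])
cv2.imwrite("pics/p1.png",np.hstack([cv2.resize(a[0][130:330,250:450],(400,400)),cv2.resize(a[1][180:330,200:400],(400,300)).repeat(1,0) if 0 else cv2.resize(a[1][160:320,250:410],(400,400))]))
from fit import *
for P in load(["side1.npz","top1.npz"]):
    print("bottle",circ(P,(.42,-.28),.0265,.11,.135,.045),circ(P,(.42,-.28),.028,.04,.1,.045),circ(P,(.43,.185),.022,.03,.085,.04))
E
```

```text
time_s: 2.1
position: [0.4311, 0.1848, 0.2002]
orientation: [-2.082, -2.352, 0.002]
force: [0.2, -0.0, -0.3]
opening: 0.0878
t 2.1 pos [0.4311 0.1848 0.2002] F [ 0.2 -0.  -0.3] open 0.0878 joints [0.38 0.23 1.98 0.   0.93 0.26]
shift [ 0.04 -0.09 14.22] turn [-0.001  0.     0.001]
bottle (array([ 0.4095, -0.2801]), 12, 0.0029) (array([ 0.4217, -0.2806]), 55, 0.001) (array([0.4298, 0.1841]), 309, 0.0016)
bottle (array([ 0.4243, -0.2821]), 175, 0.0032) (array([ 0.4217, -0.2798]), 256, 0.0013) (array([0.4337, 0.1871]), 171, 0.002)
```

View pics/p1.png

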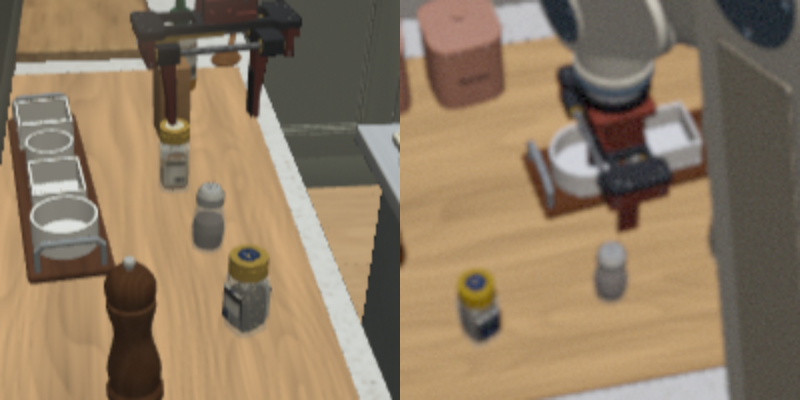

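The crop shows the grey-domed salt shaker (side crop 209,215) centred between the open fingers. The yellow-capped jars stand well clear of it, and the orange and purple look-alikes are off the board, so this is the right object. Descending.

```bash
python3 -m pendant '[[0,0,3,0,0,0,-1],[0,0,6.5,0,0,0,-1],[0,0,10,0,0,0,-1],[0,0,12.5,0,0,0,-1],[0,0,14.2,0,0,0,-1],[0,0,14.2,0,0,0,-1],[0,0,14.2,0,0,0,0.3],[0,0,14.2,0,0,0,1]]' 20; python3 -m pendant '[[0,0,0,0,0,0,1],[0,0,0,0,0,0,1],[0,0,0,0,0,0,1]]'; python3 go.py .43 .185 .20
```

```text
time_s: 3.2
position: [0.4326, 0.1831, 0.0596]
orientation: [2.085, 2.349, 0.002]
force: [-0.2, -0.2, 0.6]
opening: 0.0715
time_s: 3.58
position: [0.4319, 0.1833, 0.0588]
orientation: [2.085, 2.35, 0.0]
force: [-0.5, -0.5, 0.9]
opening: 0.0412
t 3.58 pos [0.4319 0.1833 0.0588] F [-0.5 -0.5  0.9] open 0.0412 joints [0.38 0.48 2.06 0.   0.6  0.26]
shift [  0.19  -0.17 -14.12] turn [ 0.    -0.    -0.001]
```

```bash
python3 -m pendant '[[0,0,0,0,0,0,1],[0,0,0,0,0,0,1],[0,0,-0.5,0,0,0,1],[0,0,-2,0,0,0,1],[0,0,-4.5,0,0,0,1],[0,0,-7.5,0,0,0,1],[0,0,-10,0,0,0,1],[0,0,-11,0,0,0,1]]'; python3 go.py .63 -.0065 .17; python3 - <<'E'
from workcell import grab_frame
import cv2,numpy as np
f=grab_frame("side");np.savez("side2.npz",**f)
cv2.imwrite("pics/p2.png",cv2.resize(f["image"][120:320,250:450],(600,600)))
from fit import *
P,=load(["side2.npz"])
q=P[(np.hypot(P[:,0]-.431,P[:,1]-.185)<.04)&(P[:,2]>.025)&(P[:,2]<.15)];print("zmin",np.percentile(q[:,2],[1,5,50]),circ(P,(.431,.185),.022,.115,.145,.035))
E
```

```text
time_s: 4.58
position: [0.4327, 0.1835, 0.1708]
orientation: [2.084, 2.348, 0.005]
force: [0.5, -0.2, -1.1]
opening: 0.0389
t 4.58 pos [0.4327 0.1835 0.1708] F [ 0.5 -0.2 -1.1] open 0.0389 joints [ 0.38  0.27  2.01 -0.    0.86  0.26]
shift [-21.21  17.34   0.12] turn [ 0.003 -0.001 -0.001]
zmin [0.13154119 0.13256739 0.14156063] (array([0.432 , 0.1846]), 74, 0.001)
```

View pics/p2.png

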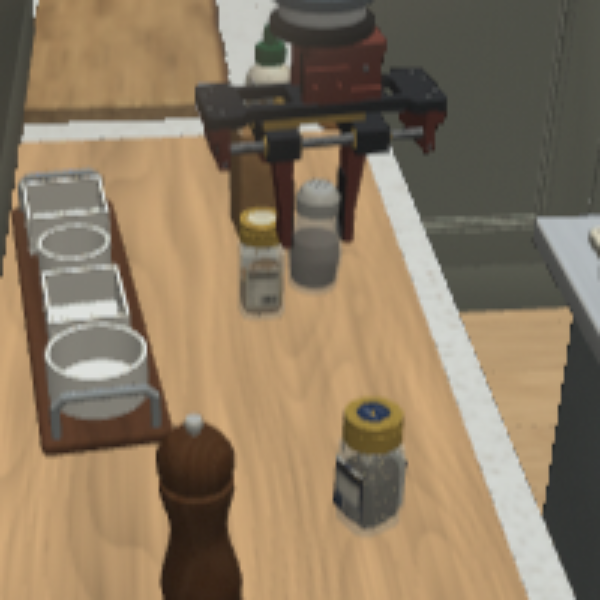

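Salt is held between the fingers (side crop 317,240), with its underside near 0.131 m as expected. Next: carry it to the narrow cup.

```bash
python3 -m pendant '[[-2,1.7,0,0,0,0,1],[-5.5,4.5,0,0,0,0,1],[-9.5,7.8,0,0,0,0,1],[-13.5,11,0,0,0,0,1],[-17.2,14,0,0,0,0,1],[-20,16.3,0,0,0,0,1],[-21.3,17.3,0,0,0,0,1],[-21.3,17.3,0,0,0,0,1]]'; python3 -m pendant '[[0,0,0,0,0,0,1],[0,0,2,0,0,0,1],[0,0,4,0,0,0,1],[0,0,4,0,0,0,1]]'; python3 go.py .63 -.0075 .078;  python3 - <<'E'
from workcell import grab_frame
import cv2,numpy as np
a=[]
for n in("side","top"):
    f=grab_frame(n);np.savez(f"{n}3.npz",**f)
from fit import *
for P in load(["side3.npz","top3.npz"]):
    print(circ(P,(.63,-.007),.022,.099,.12,.04),circ(P,(.63,-.007),.017,.16,.175,.04)); print("rim",circ(P,(.6300,-.0065),.032,.070,.080,.045))
E
```

```text
time_s: 5.62
position: [0.6285, -0.008, 0.1679]
orientation: [-2.086, -2.348, 0.001]
force: [0.1, 0.4, -1.3]
opening: 0.0385
time_s: 6.12
position: [0.6268, -0.0073, 0.1258]
orientation: [-2.082, -2.347, 0.005]
force: [0.2, -0.2, -0.8]
opening: 0.0386
t 6.12 pos [ 0.6268 -0.0073  0.1258] F [ 0.2 -0.2 -0.8] open 0.0386 joints [-0.03  0.55  1.68 -0.    0.92 -0.15]
shift [-0.06  0.34  4.78] turn [-0.005 -0.001 -0.   ]
(array([ 0.6257, -0.005 ]), 101, 0.0012) (array([ 0.624, -0.005]), 138, 0.0049)
rim (array([ 0.6304, -0.0057]), 61, 0.0011)
None None
rim (array([ 0.6283, -0.007 ]), 14, 0.0011)
```

```bash
python3 -m pendant '[[-0.1,0.4,0.5,0,0,0,1],[-0.1,0.4,1.5,0,0,0,1],[-0.1,0.4,2.5,0,0,0,1],[-0.1,0.4,3.4,0,0,0,1],[-0.1,0.4,4.1,0,0,0,1],[-0.1,0.4,4.4,0,0,0,1],[-0.1,0.4,4.6,0,0,0,1],[-0.1,0.4,4.7,0,0,0,1]]'; python3 go.py .63 -.0075 .078
```

```text
time_s: 7.22
position: [0.6332, -0.0083, 0.0818]
orientation: [2.085, 2.349, 0.0]
force: [0.1, -0.4, -1.7]
opening: 0.0388
t 7.22 pos [ 0.6332 -0.0083  0.0818] F [ 0.1 -0.4 -1.7] open 0.0388 joints [-0.03  0.61  1.69 -0.    0.84 -0.15]
shift [ 0.11 -0.31  0.38] turn [ 0.     0.    -0.001]
```

```bash
python3 -m pendant '[[0,0,0.1,0,0,0,1],[0,0,0.2,0,0,0,1],[0,0,0.2,0,0,0,1],[0,0,0.3,0,0,0,1],[0,0,0.3,0,0,0,1]]'; python3 go.py .63 -.0075 .078
```

```text
time_s: 7.85
position: [0.633, -0.0082, 0.0786]
orientation: [-2.085, -2.35, 0.0]
force: [-0.8, 0.0, -1.5]
opening: 0.039
t 7.85 pos [ 0.633  -0.0082  0.0786] F [-0.8  0.  -1.5] open 0.039 joints [-0.03  0.62  1.69 -0.    0.83 -0.15]
shift [ 0.11 -0.29  0.06] turn [-0.    -0.    -0.001]
```

```bash
python3 -m pendant '[[0,0,0.1,0,0,0,1],[0,0,0.1,0,0,0,1],[0,0,0.15,0,0,0,1],[0,0,0.15,0,0,0,1]]'; python3 - <<'E'
from workcell import grab_frame,arm
import cv2,numpy as np
for n in("side",):
    f=grab_frame(n);np.savez(f"{n}4.npz",**f)
from fit import *
P,=load(["side4.npz"])
print(circ(P,(.63,-.007),.022,.075,.085,.035),circ(P,(.63,-.007),.017,.111,.122,.035),arm.observe()["force"])
q=P[np.hypot(P[:,0]-.631,P[:,1]+.007)<.015];print(np.percentile(q[:,2],[50,95,99]))
cv2.imwrite("pics/p3.png",cv2.resize(f["image"][140:270,220:350],(600,600)))
E
```

```text
time_s: 8.35
position: [0.6332, -0.0083, 0.0777]
orientation: [2.085, 2.349, 0.0]
force: [-1.2, -0.8, 5.9]
opening: 0.0384
(array([ 0.632 , -0.0065]), 66, 0.0021) (array([ 0.6303, -0.0055]), 84, 0.0026) [-1.54519667 -1.41953907  5.17176109]
[0.12343654 0.12693529 0.127009  ]
```

View pics/p3.png

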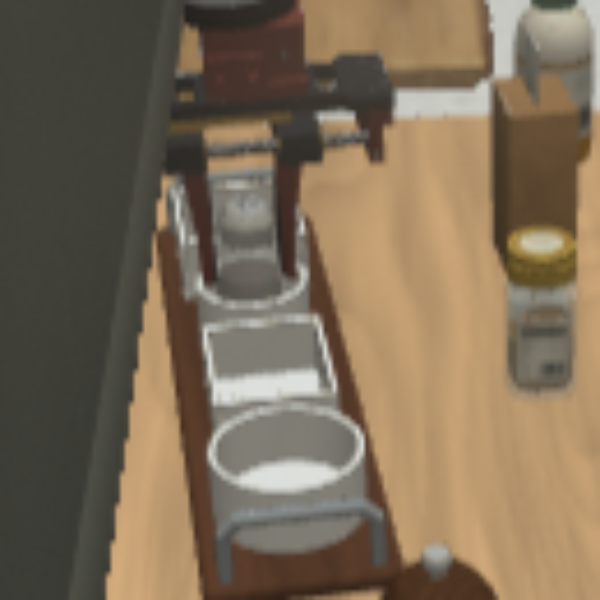

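Force is up 6 N with the pose at floor height, and the dome is inside the narrow cup (crop 245,230). Release.

```bash
python3 -m pendant '[[0,0,-0.1,0,0,0,0.2],[0,0,-0.1,0,0,0,-0.1],[0,0,-0.1,0,0,0,-0.5],[0,0,-0.1,0,0,0,-0.5],[0,0,-1.5,0,0,0,-0.5],[0,0,-5,0,0,0,-0.7],[0,0,-10,0,0,0,-1],[0,0,-14.5,0,0,0,-1]]'; python3 go.py .4497 -.1205 .21 .11;  python3 - <<'E'
from workcell import grab_frame,arm
import numpy as np
for n in("side",):
    f=grab_frame(n);np.savez(f"{n}5.npz",**f)
from fit import *
P,=load(["side5.npz"])
print(circ(P,(.63,-.007),.022,.075,.085,.035),circ(P,(.63,-.007),.017,.111,.122,.035))
q=P[np.hypot(P[:,0]-.631,P[:,1]+.007)<.015];print(np.percentile(q[:,2],[50,95,99]))
E
```

```text
time_s: 9.4
position: [0.6332, -0.0082, 0.2249]
orientation: [2.085, 2.349, 0.001]
force: [0.6, 0.4, 0.0]
opening: 0.0871
t 9.4 pos [ 0.6332 -0.0082  0.2249] F [0.6 0.4 0. ] open 0.0871 joints [-0.03  0.43  1.61  0.    1.1  -0.15]
shift [ -8.97 -19.55   1.46] turn [0.001 0.    0.009]
(array([ 0.6312, -0.0071]), 48, 0.0015) (array([ 0.6307, -0.0058]), 55, 0.0015)
[0.12432045 0.33262193 0.37483526]
```

```bash
python3 -m pendant '[[-2,-4,0,0,0,0,-1],[-4,-8.5,0,0,0,0,-1],[-6,-13,0.5,0,0,0,-1],[-8,-17,1,0,0,0.009,-1],[-9,-19.5,1.5,0,0,0.009,-1],[-9,-19.6,1.5,0,0,0.009,-1]]';python3 - <<'E'
from workcell import grab_frame
import numpy as np
f=grab_frame("side");np.savez("s.npz",**f)
from fit import *
P,=load(["s.npz"]);print(rect(P,(.4495,-.12),.045,.062,.1,.03,.133,.055))
E
python3 go.py .4497 -.1205 .105 .11
```

```text
time_s: 10.2
position: [0.4478, -0.1214, 0.2076]
orientation: [-2.098, -2.338, 0.0]
force: [0.3, -0.0, 0.8]
opening: 0.0879
(array([ 0.4491, -0.1211,  0.1174]), 462, 0.0013)
t 10.25 pos [ 0.4491 -0.1212  0.2079] F [ 0.8 -0.2 -0.2] open 0.088 joints [-0.29  0.21  1.99  0.    0.95 -0.4 ]
shift [ 0.07  0.05 10.29] turn [ 0.001  0.    -0.001]
```

```bash
python3 -m pendant '[[0,0,2.5,0,0,0,-1],[0,0,5.5,0,0,0,-1],[0,0,8.5,0,0,0,-1],[0,0,10,0,0,0,-1],[0,0,10.3,0,0,0,-1],[0,0,10.3,0,0,0,0.3],[0,0,10.3,0,0,0,1],[0,0,10.3,0,0,0,1]]' 35; python3 -m pendant '[[0,0,0,0,0,0,1],[0,0,0,0,0,0,1],[0,0,0,0,0,0,1],[0,0,0,0,0,0,1]]'; python3 go.py .618 .0875 .195
```

```text
time_s: 11.25
position: [0.4496, -0.121, 0.1049]
orientation: [2.095, 2.339, 0.001]
force: [-0.9, -0.1, -0.4]
opening: 0.0613
time_s: 11.75
position: [0.4493, -0.1209, 0.1044]
orientation: [2.096, 2.34, 0.0]
force: [0.1, -0.1, 4.1]
opening: 0.0443
t 11.75 pos [ 0.4493 -0.1209  0.1044] F [ 0.1 -0.1  4.1] open 0.0443 joints [-0.29  0.38  2.06  0.    0.7  -0.4 ]
shift [18.87 19.06 -9.05] turn [ 0.    0.   -0.01]
```

```bash
python3 -m pendant '[[0,0,-0.5,0,0,0,1],[0,0,-2,0,0,0,1],[0,0,-4.5,0,0,0,1],[0,0,-7.5,0,0,0,1],[0,0,-10.5,0,0,0,1],[0,0,-12.5,0,0,0,1],[0,0,-12.5,0,0,0,1]]'; python3 -m pendant '[[2,2,0,0,0,0,1],[5,5,0,0,0,0,1],[8.5,8.5,0,0,0,0,1],[12,12,0,0,0,0,1],[15,15.2,0,0,0,0,1],[17.5,17.7,0,0,0,-0.01,1],[18.8,19,0,0,0,-0.01,1],[18.8,19,0,0,0,-0.01,1]]';python3 -m pendant '[[0,0,1.5,0,0,0,1],[0,0,3.5,0,0,0,1],[0,0,4.5,0,0,0,1],[0,0,4.5,0,0,0,1]]'; python3 - <<'E'
from workcell import grab_frame
import numpy as np,cv2
f=grab_frame("side");np.savez("s.npz",**f);np.savez("t.npz",**grab_frame("top"))
cv2.imwrite("pics/p4.png",cv2.resize(f["image"][120:290,200:400],(706,600)))
from fit import *
for P in load(["s.npz","t.npz"]):print(rect(P,(.618,.087),.045,.062,.12,.11,.2,.05),rect(P,(.618,.0875),.066,.084,.12,.07,.08,.065))
E
python3 go.py .618 .0875 .124
```

```text
time_s: 12.62
position: [0.4499, -0.1211, 0.231]
orientation: [2.094, 2.338, 0.002]
force: [0.6, -0.6, -3.8]
opening: 0.045
time_s: 13.62
position: [0.617, 0.0872, 0.2282]
orientation: [-2.082, -2.351, 0.002]
force: [-1.4, -0.2, -3.3]
opening: 0.0449
time_s: 14.12
position: [0.6163, 0.0861, 0.1831]
orientation: [-2.084, -2.349, 0.003]
force: [1.4, -1.1, -4.0]
opening: 0.0449
(array([0.6156, 0.0859, 0.1165]), 663, 0.0012) (array([0.6188, 0.0913, 0.108 ]), 116, 0.002)
(array([0.6163, 0.0867, 0.1299]), 436, 0.0014) (array([0.6182, 0.0901, 0.1635]), 77, 0.0026)
t 14.22 pos [0.6175 0.0865 0.1845] F [ 1.   0.7 -3.7] open 0.0449 joints [ 0.12  0.46  1.66 -0.    1.01  0.  ]
shift [0.09 0.06 6.05] turn [ 0.  0. -0.]
```

View pics/p4.png

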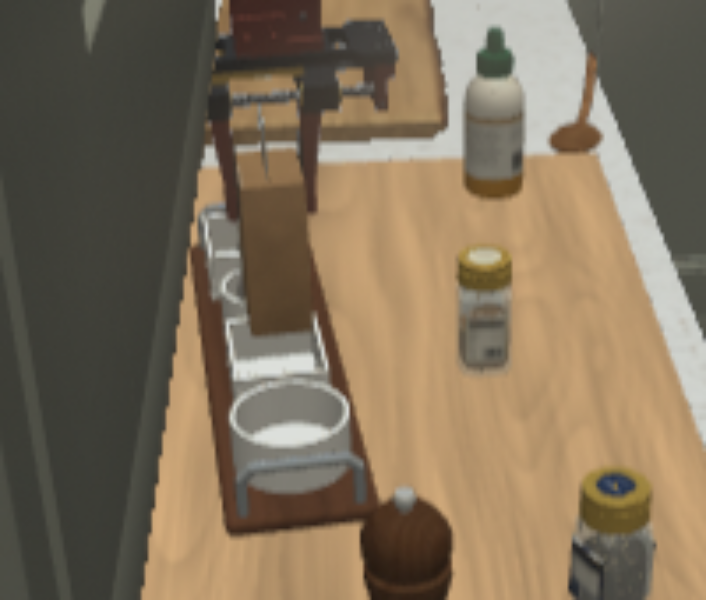

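Carton (crop 272,245) hangs upright above the oblong cup (275,345), about 2 mm off. Lowering.

```bash
python3 -m pendant '[[0.1,0.15,1,0,0,0,1],[0.1,0.15,2.3,0,0,0,1],[0.1,0.15,3.6,0,0,0,1],[0.1,0.15,4.7,0,0,0,1],[0.1,0.15,5.4,0,0,0,1],[0.1,0.15,5.7,0,0,0,1],[0.1,0.15,5.8,0,0,0,1],[0.1,0.15,5.9,0,0,0,1]]';python3 -m pendant '[[0,0,0.1,0,0,0,1],[0,0,0.2,0,0,0,1],[0,0,0.2,0,0,0,1]]'; python3 go.py .618 .0875 .1234
```

```text
time_s: 15.22
position: [0.619, 0.088, 0.1255]
orientation: [2.084, 2.35, 0.001]
force: [-0.5, 0.5, -3.4]
opening: 0.0447
time_s: 15.6
position: [0.6186, 0.088, 0.1232]
orientation: [-2.084, -2.351, 0.0]
force: [-0.1, 0.2, -4.6]
opening: 0.0446
t 15.6 pos [0.6186 0.088  0.1232] F [-0.1  0.2 -4.6] open 0.0446 joints [ 0.12  0.55  1.69 -0.    0.9   0.  ]
shift [-0.04 -0.07 -0.02] turn [-0.  0. -0.]
```

```bash
python3 -m pendant '[[0,0,0.1,0,0,0,1],[0,0,0.1,0,0,0,1],[0,0,0.15,0,0,0,1],[0,0,0.15,0,0,0,1]]'; python3 - <<'E'
from workcell import grab_frame
import numpy as np,cv2
np.savez("s.npz",**grab_frame("side"));
from fit import *
for P in load(["s.npz"]):
    print(rect(P,(.618,.087),.045,.062,.12,.08,.152,.05));q=P[np.hypot(P[:,0]-.618,P[:,1]-.087)<.02];print(np.percentile(q[:,2],[5,50,95]))
E
```

```text
time_s: 16.1
position: [0.6188, 0.088, 0.1224]
orientation: [2.084, 2.35, 0.0]
force: [-2.0, 0.1, 5.8]
opening: 0.0446
(array([0.6183, 0.0879, 0.1372]), 542, 0.0013)
[0.15342413 0.15564605 0.47237147]
```

```bash
python3 -m pendant '[[0,0,-0.1,0,0,0,0.2],[0,0,-0.1,0,0,0,-0.2],[0,0,-0.1,0,0,0,-0.7],[0,0,-0.1,0,0,0,-0.8],[0,0,-1.5,0,0,0,-1],[0,0,-4,0,0,0,-1],[0,0,-8,0,0,0,-1],[0,0,-12,0,0,0,-1]]'; python3 - <<'E'
from workcell import grab_frame
import numpy as np,cv2
np.savez("s.npz",**grab_frame("side"));np.savez("t.npz",**grab_frame("top"))
from fit import *
for P in load(["s.npz","t.npz"]):
    print("carton",rect(P,(.618,.087),.045,.062,.12,.08,.152,.05),"bottle",circ(P,(.4217,-.28),.028,.04,.1,.045),circ(P,(.4217,-.28),.0265,.115,.128,.045))
E
python3 go.py .4217 -.2803 .23
```

```text
time_s: 17.15
position: [0.6187, 0.088, 0.2438]
orientation: [2.084, 2.35, 0.001]
force: [1.1, -0.4, 1.2]
opening: 0.0875
carton (array([0.6184, 0.088 , 0.1151]), 469, 0.0011) bottle (array([ 0.421 , -0.2812]), 275, 0.0015) (array([ 0.4201, -0.2843]), 71, 0.0029)
carton (array([0.6188, 0.0888, 0.1111]), 404, 0.0013) bottle (array([ 0.4216, -0.2801]), 254, 0.0014) (array([ 0.4228, -0.2807]), 89, 0.0026)
t 17.25 pos [0.6216 0.0884 0.2478] F [0.6 0.2 0.6] open 0.0876 joints [0.12 0.4  1.61 0.   1.13 0.  ]
shift [-34.21 -24.28   1.55] turn [ 0.01 -0.   -0.  ]
```

```bash
python3 -m pendant '[[-3,-2.1,0,0,0,0,-1],[-8,-5.6,0,0,0,0,-1],[-13,-9.1,0,0,0,0,-1],[-18,-12.6,0,0,0,0,-1],[-23.5,-16.5,0,0,0,0,-1],[-29,-20.4,0.5,0,0,0,-1],[-33,-23.2,1,0,0,0,-1],[-34.2,-24,1.2,0,0,0,-1]]'; python3 -m pendant '[[0,0,0,0,0,0,-1],[0,0,0,0,0,0,-1]]'; python3 go.py .4215 -.2805 .105
```

```text
time_s: 18.25
position: [0.4196, -0.2824, 0.2296]
orientation: [-2.089, -2.346, 0.0]
force: [0.2, -0.0, -0.8]
opening: 0.0876
time_s: 18.5
position: [0.422, -0.2792, 0.2298]
orientation: [2.083, 2.352, 0.001]
force: [-0.2, 0.5, 0.4]
opening: 0.0877
t 18.5 pos [ 0.422  -0.2792  0.2298] F [-0.2  0.5  0.4] open 0.0877 joints [-0.61  0.24  1.88  0.    1.02 -0.73]
shift [-0.12 -0.07 12.48] turn [ 0.    -0.     0.001]
```

```bash
python3 -m pendant '[[-0.1,0,3,0,0,0,-1],[-0.1,0,6.5,0,0,0,-1],[-0.1,0,9.5,0,0,0,-1],[-0.1,0,11.8,0,0,0,-1],[-0.1,0,12.5,0,0,0,-1],[-0.1,0,12.5,0,0,0,0.2],[-0.1,0,12.5,0,0,0,1],[-0.1,0,12.5,0,0,0,1]]' 35; python3 -m pendant '[[0,0,0,0,0,0,1],[0,0,0,0,0,0,1],[0,0,0,0,0,0,1],[0,0,0,0,0,0,1]]'; python3 go.py .6413 -.1025 .195
```

```text
time_s: 19.5
position: [0.422, -0.2815, 0.1056]
orientation: [2.083, 2.349, 0.0]
force: [0.3, -0.3, 0.5]
opening: 0.0613
time_s: 20.0
position: [0.4218, -0.2815, 0.1053]
orientation: [2.084, 2.35, 0.0]
force: [-0.6, 1.4, 6.3]
opening: 0.0524
t 20.0 pos [ 0.4218 -0.2815  0.1053] F [-0.6  1.4  6.3] open 0.0524 joints [-0.61  0.43  1.97  0.    0.74 -0.73]
shift [15.15 23.94 -8.97] turn [ 0.001  0.001 -0.   ]
```

```bash
python3 -m pendant '[[0,0,-0.5,0,0,0,1],[0,0,-2,0,0,0,1],[0,0,-4.5,0,0,0,1],[0,0,-7,0,0,0,1],[0,0,-9,0,0,0,1],[0,0,-10,0,0,0,1],[0,0,-10,0,0,0,1]]'; python3 -m pendant '[[1.5,2.4,0,0,0,0,1],[4,6.3,0,0,0,0,1],[6.8,10.7,0,0,0,0,1],[9.5,15,0,0,0,0,1],[12,19,0,0,0,0,1],[14,22.2,0,0,0,0,1],[15.1,23.9,0,0,0,0,1],[15.1,23.9,0,0,0,0,1]]';python3 -m pendant '[[0,0,1,0,0,0,1],[0,0,2,0,0,0,1],[0,0,2,0,0,0,1],[0,0,2,0,0,0,1]]'; python3 - <<'E'
from workcell import grab_frame
import numpy as np,cv2
f=grab_frame("side");np.savez("s.npz",**f);np.savez("t.npz",**grab_frame("top"))
cv2.imwrite("pics/p5.png",cv2.resize(f["image"][100:230,220:350],(600,600)))
from fit import *
for P in load(["s.npz","t.npz"]):print(circ(P,(.641,-.1025),.028,.125,.19,.045),rect(P,(.641,-.1025),.076,.076,.12,.07,.08,.06))
E
python3 go.py .6413 -.1025 .124
```

```text
time_s: 20.88
position: [0.4217, -0.2814, 0.2054]
orientation: [2.083, 2.35, 0.0]
force: [0.5, 0.5, -2.9]
opening: 0.0525
time_s: 21.88
position: [0.6406, -0.1021, 0.2036]
orientation: [-2.082, -2.351, 0.002]
force: [-0.4, 0.1, -3.3]
opening: 0.0528
time_s: 22.38
position: [0.6405, -0.1031, 0.1847]
orientation: [-2.085, -2.35, 0.0]
force: [0.1, 0.1, -2.5]
opening: 0.0526
(array([ 0.6395, -0.1025]), 428, 0.0013) (array([ 0.6417, -0.1006,  0.1204]), 55, 0.0013)
None (array([ 0.641 , -0.1025,  0.12  ]), 0, nan)
t 22.48 pos [ 0.6408 -0.103   0.1851] F [-0.2  0.  -3.2] open 0.0527 joints [-0.18  0.5   1.6   0.    1.04 -0.3 ]
shift [0.04 0.05 6.11] turn [ 0.001  0.    -0.   ]
  return _methods._mean(a, axis=axis, dtype=dtype,
  ret = ret.dtype.type(ret / rcount)
```

View pics/p5.png

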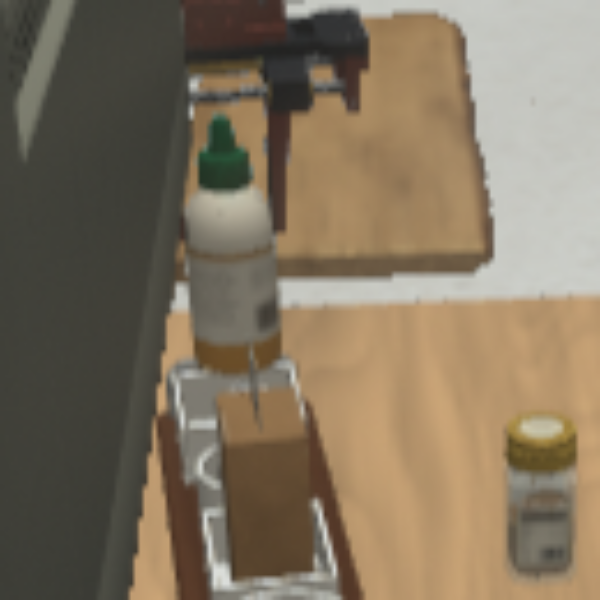

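Bottle (crop 235,250) is upright above the square cup (235,400) and carton stands in the oblong cup. Lowering.

```bash
python3 -m pendant '[[0.05,0.1,1,0,0,0,1],[0.05,0.1,2.3,0,0,0,1],[0.05,0.1,3.6,0,0,0,1],[0.05,0.1,4.7,0,0,0,1],[0.05,0.1,5.3,0,0,0,1],[0.05,0.1,5.6,0,0,0,1],[0.05,0.1,5.8,0,0,0,1],[0.05,0.1,5.9,0,0,0,1]]';python3 -m pendant '[[0,0,0.1,0,0,0,1],[0,0,0.2,0,0,0,1],[0,0,0.2,0,0,0,1]]';python3 -m pendant '[[0,0,0.05,0,0,0,1],[0,0,0.1,0,0,0,1],[0,0,0.1,0,0,0,1]]'; python3 go.py .6413 -.1025 .1243
```

```text
time_s: 23.48
position: [0.6418, -0.1022, 0.1259]
orientation: [2.084, 2.35, 0.0]
force: [-0.7, -0.6, -2.7]
opening: 0.0526
time_s: 23.85
position: [0.6416, -0.1021, 0.1237]
orientation: [-2.084, -2.351, 0.0]
force: [-0.4, -0.1, -3.2]
opening: 0.0527
time_s: 24.22
position: [0.6417, -0.1021, 0.1233]
orientation: [2.084, 2.35, 0.0]
force: [-2.3, 0.7, 4.9]
opening: 0.0524
t 24.23 pos [ 0.6417 -0.1021  0.1233] F [-2.3  0.7  4.9] open 0.0524 joints [-0.18  0.58  1.63  0.    0.93 -0.3 ]
shift [-0.03 -0.04 -0.1 ] turn [ 0.  0. -0.]
```

```bash
python3 -m pendant '[[0,0,-0.1,0,0,0,0.2],[0,0,-0.1,0,0,0,-0.2],[0,0,-0.1,0,0,0,-0.7],[0,0,-0.1,0,0,0,-0.8],[0,0,-1.5,0,0,0,-1],[0,0,-4,0,0,0,-1],[0,0,-8,0,0,0,-1],[0,0,-13,0,0,0,-1]]'; python3 - <<'E'
from workcell import grab_frame
import numpy as np,cv2
np.savez("s.npz",**grab_frame("side"));np.savez("t.npz",**grab_frame("top"))
from fit import *
for P in load(["s.npz","t.npz"]):
    print("bottle",circ(P,(.641,-.1025),.028,.09,.14,.045),"mill",circ(P,(.538,.44),.0245,.145,.175,.045),circ(P,(.538,.44),.029,.024,.04,.05),circ(P,(.538,.44),.006,.179,.19,.045))
E
python3 go.py .538 .4405 .25
```

```text
time_s: 25.22
position: [0.6412, -0.102, 0.2542]
orientation: [-2.084, -2.35, 0.001]
force: [0.5, -0.5, 0.2]
opening: 0.0877
bottle (array([ 0.6408, -0.1022]), 296, 0.0016) mill (array([0.5383, 0.4375]), 420, 0.0022) (array([0.5358, 0.4396]), 220, 0.0014) (array([0.539 , 0.4389]), 34, 0.001)
bottle None mill (array([0.5418, 0.4417]), 173, 0.0029) (array([0.5383, 0.4421]), 127, 0.0031) (array([0.5333, 0.4399]), 29, 0.004)
t 25.32 pos [ 0.6451 -0.1027  0.2603] F [ 1.4 -0.4 -0. ] open 0.0877 joints [-0.18  0.42  1.54  0.    1.17 -0.3 ]
shift [55.22 -4.14  0.79] turn [0.011 0.003 0.   ]
```

```bash
python3 -m pendant '[[3,-0.2,0,0,0,0,-1],[8,-0.5,0,0,0,0,-1],[14,-1,0,0,0,0,-1],[20,-1.4,0,0,0,0,-1],[26,-1.8,0,0,0,0,-1],[32,-2.2,0,0,0,0,-1],[38,-2.6,0,0,0,0,-1],[44,-3,0,0,0,0,-1]]'; python3 -m pendant '[[5,-0.3,0,0,0,0,-1],[8.5,-0.6,0,0,0,0,-1],[10.8,-0.8,0,0,0,0,-1],[11.1,-0.8,0,0,0,0,-1],[11.1,-0.8,0,0,0,0,-1],[11.1,-0.8,0,0,0,0,-1]]'; python3 go.py .5375 .440 .141
```

```text
time_s: 26.32
position: [0.5585, 0.333, 0.2531]
orientation: [2.084, 2.35, 0.001]
force: [0.5, 0.7, 0.7]
opening: 0.0881
time_s: 27.08
position: [0.5384, 0.439, 0.2528]
orientation: [2.086, 2.349, -0.0]
force: [0.6, -0.0, 0.9]
opening: 0.088
t 27.07 pos [0.5384 0.439  0.2528] F [ 0.6 -0.   0.9] open 0.088 joints [ 0.67  0.5   1.44 -0.    1.21  0.55]
shift [ 0.11 -0.08 11.18] turn [-0.     0.    -0.001]
```

```bash
python3 -m pendant '[[0.1,0,3,0,0,0,-1],[0.1,0,6,0,0,0,-1],[0.1,0,9,0,0,0,-1],[0.1,0,10.8,0,0,0,-1],[0.1,0,11.2,0,0,0,-1],[0.1,0,11.2,0,0,0,0.2],[0.1,0,11.2,0,0,0,1],[0.1,0,11.2,0,0,0,1]]' 30; python3 -m pendant '[[0,0,0,0,0,0,1],[0,0,0,0,0,0,1],[0,0,0,0,0,0,1],[0,0,0,0,0,0,1]]'; python3 -m pendant '[[0,0,-0.5,0,0,0,1],[0,0,-2,0,0,0,1],[0,0,-4.5,0,0,0,1],[0,0,-7,0,0,0,1],[0,0,-8.5,0,0,0,1],[0,0,-9,0,0,0,1],[0,0,-9,0,0,0,1]]'; python3 - <<'E'
from workcell import grab_frame
import numpy as np,cv2
f=grab_frame("side");np.savez("s.npz",**f);np.savez("t.npz",**grab_frame("top"))
cv2.imwrite("pics/p6.png",cv2.resize(f["image"][130:350,220:440],(600,600)))
from fit import *
for P in load(["s.npz","t.npz"]):
    q=P[(np.hypot(P[:,0]-.538,P[:,1]-.44)<.032)&(P[:,2]>.03)];print(np.percentile(q[:,2],[.5,2]),circ(P,(.538,.44),.029,.112,.13,.045))
E
python3 go.py .607 .1815 .231
```

```text
time_s: 28.08
position: [0.5382, 0.4417, 0.1417]
orientation: [2.084, 2.351, 0.002]
force: [0.3, -0.6, -0.5]
opening: 0.0614
time_s: 28.58
position: [0.5379, 0.4416, 0.141]
orientation: [2.084, 2.351, 0.001]
force: [-0.3, 0.3, 3.3]
opening: 0.0469
time_s: 29.45
position: [0.5377, 0.4412, 0.2305]
orientation: [-2.084, -2.351, 0.0]
force: [0.3, 0.2, -2.0]
opening: 0.0464
[0.11127126 0.11638371] (array([0.5355, 0.4393]), 271, 0.0015)
[0.11116314 0.11514022] (array([0.5382, 0.4419]), 102, 0.0019)
t 29.55 pos [0.5374 0.441  0.2296] F [ 0.1 -0.1 -1.9] open 0.047 joints [ 0.67  0.52  1.45 -0.    1.17  0.55]
shift [-26.6    3.81  -0.12] turn [-0.001  0.001 -0.   ]
```

View pics/p6.png

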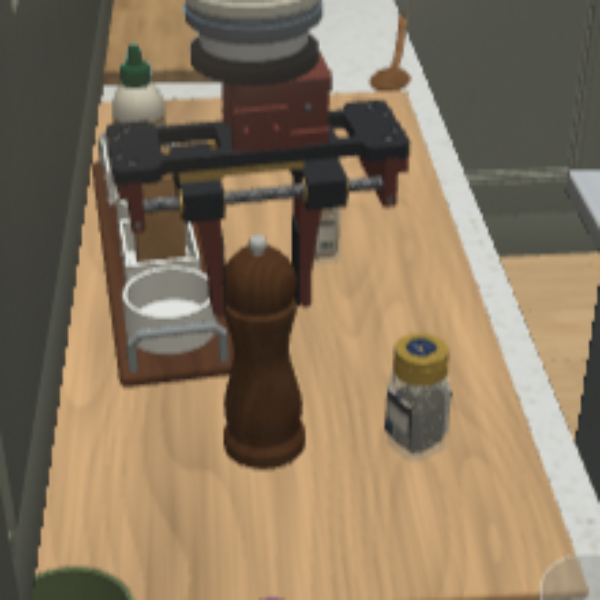

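Mill (crop 262,350) is held upright with its base at 0.110 m. Carrying it to the wide cup.

```bash
python3 -m pendant '[[-2,0.3,0,0,0,0,1],[-6,0.9,0,0,0,0,1],[-11,1.6,0,0,0,0,1],[-16,2.3,0,0,0,0,1],[-21,3,0,0,0,0,1],[-25,3.6,0,0,0,0,1],[-26.6,3.8,0,0,0,0,1],[-26.6,3.8,0,0,0,0,1]]';python3 -m pendant '[[0,0,0.5,0,0,0,1],[0,0,1,0,0,0,1],[0,0,1,0,0,0,1],[0,0,1,0,0,0,1]]'; python3 - <<'E'
from workcell import grab_frame
import numpy as np,cv2
f=grab_frame("side");np.savez("s.npz",**f);np.savez("t.npz",**grab_frame("top"))
from fit import *
for P in load(["s.npz","t.npz"]):print(circ(P,(.607,.1815),.029,.104,.12,.045),circ(P,(.607,.1815),.0245,.225,.245,.045),"rim",circ(P,(.607,.1815),.04,.07,.08,.05))
E
python3 go.py .607 .1815 .160
```

```text
time_s: 30.55
position: [0.6074, 0.1806, 0.2304]
orientation: [-2.086, -2.348, 0.001]
force: [-0.7, 0.5, -0.9]
opening: 0.047
time_s: 31.05
position: [0.6072, 0.1824, 0.2206]
orientation: [-2.083, -2.351, 0.0]
force: [-0.5, 0.1, -2.0]
opening: 0.0469
(array([0.6053, 0.1802]), 165, 0.0015) (array([0.6062, 0.1811]), 244, 0.0017) rim (array([0.608 , 0.1817]), 93, 0.001)
(array([0.6079, 0.1828]), 91, 0.002) (array([0.5998, 0.1786]), 78, 0.0027) rim (array([0.6072, 0.1819]), 65, 0.0013)
t 31.15 pos [0.6074 0.1822 0.2208] F [ 0.5 -0.1 -1.3] open 0.0469 joints [0.27 0.44 1.61 0.   1.09 0.15]
shift [-0.06 -0.05  6.08] turn [ 0. -0.  0.]
```

Centred within about 1 mm. Lowering.

```bash
python3 -m pendant '[[0,0.05,1,0,0,0,1],[0,0.05,2.3,0,0,0,1],[0,0.05,3.6,0,0,0,1],[0,0.05,4.7,0,0,0,1],[0,0.05,5.3,0,0,0,1],[0,0.05,5.6,0,0,0,1],[0,0.05,5.8,0,0,0,1],[0,0.05,5.9,0,0,0,1]]';python3 -m pendant '[[0,0,0.1,0,0,0,1],[0,0,0.2,0,0,0,1],[0,0,0.2,0,0,0,1]]'; python3 -m pendant '[[0,0,0.05,0,0,0,1],[0,0,0.1,0,0,0,1],[0,0,0.1,0,0,0,1]]';python3 go.py .607 .1815 .160
```

```text
time_s: 32.15
position: [0.6081, 0.182, 0.1619]
orientation: [2.084, 2.35, 0.001]
force: [-0.5, -0.3, -1.0]
opening: 0.0471
time_s: 32.52
position: [0.6081, 0.182, 0.1601]
orientation: [2.084, 2.35, 0.001]
force: [0.0, 1.0, 0.8]
opening: 0.047
time_s: 32.9
position: [0.6084, 0.182, 0.16]
orientation: [2.084, 2.35, 0.002]
force: [-0.9, -0.8, 8.7]
opening: 0.0471
t 32.9 pos [0.6084 0.182  0.16  ] F [-0.9 -0.8  8.7] open 0.0471 joints [ 0.27  0.51  1.65 -0.    0.98  0.15]
shift [-0.04 -0.15 -0.  ] turn [ 0.001 -0.     0.   ]
```

```bash
python3 -m pendant '[[0,0,-0.1,0,0,0,0.2],[0,0,-0.1,0,0,0,-0.2],[0,0,-0.1,0,0,0,-0.7],[0,0,-0.1,0,0,0,-0.8],[0,0,-1.5,0,0,0,-1],[0,0,-4,0,0,0,-1],[0,0,-7,0,0,0,-1],[0,0,-10,0,0,0,-1]]'; python3 -m pendant '[[0,-4,-1,0,0,0,-1],[0,-9,-1,0,0,0,-1],[0,-14,-1,0,0,0,-1],[0,-17,-1,0,0,0,-1],[0,-17,-1,0,0,0,-1],[0,-17,-1,0,0,0,-1]]'; python3 - <<'E'
from workcell import grab_frame
import numpy as np,cv2
f=grab_frame("side");t=grab_frame("top");np.savez("s.npz",**f);np.savez("t.npz",**t)
cv2.imwrite("pics/p7.png",np.hstack([cv2.resize(f["image"][120:320,230:430],(400,400)),cv2.resize(t["image"][150:310,270:430],(400,400))]))
from fit import *
for P in load(["s.npz","t.npz"]):
    print("mill",circ(P,(.607,.1815),.029,.08,.095,.045),circ(P,(.607,.1815),.0245,.165,.195,.045))
    print("salt",circ(P,(.63,-.007),.022,.08,.1,.035))
    print("bottle",circ(P,(.641,-.1025),.028,.08,.13,.045))
    print("carton",rect(P,(.618,.087),.045,.062,.12,.08,.152,.05))
    print("red",circ(P,(.459,.041),.021,.03,.1)," blue",circ(P,(.408,.3445),.021,.03,.1))
    for n,x,y in(("mill",.607,.1815),("salt",.63,-.007),("bottle",.641,-.1025),("carton",.618,.0875)):
        q=P[np.hypot(P[:,0]-x,P[:,1]-y)<.03];q=q[q[:,2]<.25];print(n,np.round(np.percentile(q[:,2],[90,99.5]),3) if len(q) else None)
E
python3 go.py .607 .1815 .160
```

```text
time_s: 33.9
position: [0.608, 0.1819, 0.2606]
orientation: [2.084, 2.35, 0.001]
force: [0.5, 0.2, -0.0]
opening: 0.088
time_s: 34.65
position: [0.4405, 0.1619, 0.2697]
orientation: [2.083, 2.35, 0.003]
force: [1.0, -0.5, 0.3]
opening: 0.088
mill (array([0.6072, 0.1765]), 134, 0.0017) (array([0.6085, 0.1778]), 286, 0.0026)
salt None
bottle (array([ 0.6405, -0.1015]), 245, 0.0011)
carton (array([0.6182, 0.088 , 0.1395]), 53, 0.0003)
red (array([0.4594, 0.0409]), 349, 0.0017)  blue (array([0.4084, 0.3447]), 582, 0.0013)
mill [0.191 0.207]
salt [0.126 0.127]
bottle [0.174 0.194]
carton [0.174 0.195]
mill (array([0.6123, 0.1823]), 83, 0.0029) (array([0.6122, 0.1807]), 173, 0.0027)
salt (array([ 0.6345, -0.0052]), 57, 0.0024)
bottle None
carton (array([0.6197, 0.0914, 0.0688]), 22, 0.0012)
red (array([0.4598, 0.0422]), 183, 0.0016)  blue (array([0.4074, 0.3443]), 250, 0.0015)
mill [0.194 0.209]
salt [0.125 0.133]
bottle None
carton [0.178 0.189]
t 34.75 pos [0.4405 0.1618 0.2691] F [ 0.1 -0.3  0.2] open 0.0877 joints [ 0.33  0.13  1.92 -0.    1.09  0.21]
shift [-0.04 16.76 10.93] turn [ 0.001 -0.    -0.   ]
```

View pics/p7.png

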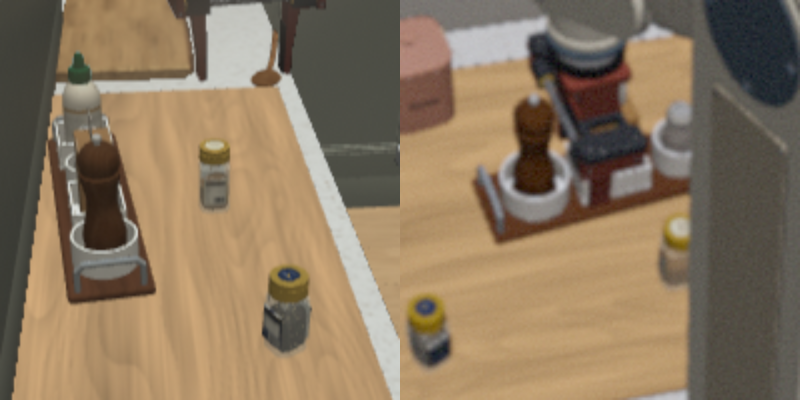

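The final picture shows the mill in the wide cup (side crop 100,200), the salt in the narrow cup (top crop 678,135), and the bottle and carton in theirs. Both jars stand where they were. Everything is released and the arm is clear.

```bash
python3 -c "
from workcell import arm
print(arm.sign_off())"
```

```text
the job is handed in; nothing more can be done
None
```

I loaded the caddy and handed the job in at about 35 s of the 122 s allowed; no verdict was reported. The salt, carton, squeezy bottle and pepper mill each went down into their own cup until the wrist force showed contact with the floor. Only then did I release them.

**Position in the cups:** The camera fits put every item within about 5 mm of its cup centre, against the 16 mm limit.

**Seating:** The heights I could read matched items standing on the cup floors: mill top about 0.209 m, salt about 0.127–0.133 m.

**Spice jars:** Both jars measured within about 2 mm of where they started and are still upright.

**Weaker checks at the end:**
- **Cameras disagreed:** they differed by 4–5 mm on the mill, with a similar spread for the salt, but both are inside the limit.
- **Bottle:** it was hidden from the top camera at the end, so its final position comes from the side camera only. Its highest reading there was 0.194 m, against 0.197 m expected.
- **Salt:** the side camera gave no position for it at the end. The position comes from the top camera, and from the side view just after release, about 1 mm off centre.
- **Carton:** the final fit had few points. Right after release both cameras put it about 1 mm off centre.

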